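Slide a specimen disc into the hidden-position pocket of a loading stage

ROBOT

A 6-joint arm with a two-finger parallel gripper is mounted at the origin on the work surface. World frame = base frame: x ahead of the robot, y to its left, z up, the work surface at z = 0. Lengths are in mm, angles in degrees, forces in N, time in s.
With the tool pointing down it reaches from about 300 to 850 mm from the base axis. Payload 4.2 kg.
Tool frame: the origin (TCP) lies at the very end of the fingers, on their centre line; the grasp point (between the pads) lies 19 mm behind it; z points along the fingers, y is the direction in which the jaws open and shut (so a half turn about z gives the same grasp; the last joint's range is limited). The gripper opens to 91 mm and grips with 3 to 60 N. Pads are 32 mm wide; open, the fingers measure 118 mm over their backs; the gripper's body (76 mm by 178 mm) begins 60 mm behind the grasp point.
Start: joints at [-66.177, 18.312, 89.639, -0, 72.044, -1.146], TCP at [242.733, -521.271, 213.976] pointing down, gripper open.
Joint ranges: [-177.97, 177.97], [-48.28, 115.42], [12.27, 149.76], [-77.06, 257.06], [2.81, 150.46], [-146.56, 146.56]. Speed limits (degrees/s): [147.25, 147.25, 180, 180, 180, 180].

INTERFACE

Orientations are given as [roll, pitch, yaw] about the fixed x, y, z axes, in that order (R = Rz(yaw) Ry(pitch) Rx(roll)).
In Python, from workcell import * gives the robot as it stands. The module is installed in compiled form; this text tells all that it offers.
- The arm moves only by the tool servo_tool, never from a script. Its argument "plan" is a list that holds one entry, the list of rows, each a list of 7 numbers: the shift along the tool's x, y, z in mm, then the turn, a rotation vector about the tool's x, y, z in rad, then the opening, from 0 (shut) to 1 (fully open). A call has 1 to 20 rows; each row is the pose to reach, as a shift and turn from the pose commanded when the call began, along the tool's axes at that moment; what a row does not reach only later rows make up. A row lasts 1/10 s, in which the tool goes at most 50 mm and 8.59 degrees, less where a joint would pass 70% of its speed; a pose out of reach is approached as far as the arm can. A call with a gripper value outside its range is refused whole. The fingers move at their own pace and stop on an object; "squeeze" is the grip in N (left out, the last holds). Time passes only in rows, so rows that repeat a pose let the fingers close. It gives the time, the measured TCP pose, the force and the opening at its end, in the units of the state.
- state(): the state, without advancing time (a new reading comes with each control period).
- grab_frame(name): name is "scene" or "top" or "wrist"; returns a dict with "color" (420x560x3 uint8, red, green, blue), "range_z" (420x560 float32, mm along the optical axis (not along the pixel's ray), 0 where there is no reading), "fx", "fy", "cx", "cy" (pixels), "rvec" (rotation vector, rad) and "tvec" (3), from world to camera coordinates, as OpenCV has them; the wrist camera has in their place "tool_from_camera" (4x4, takes a point from camera to tool coordinates, whose origin is the TCP and whose axes are the flange's). Camera axes: x right, y down, z forward; pixel columns grow to the right and rows downward; lengths in mm; the calibration is good to about 2 mm. A picture is of the moment at which its call begins: read the wrist's pose just before it.
- job_done(): hands the job in, once; it reports no verdict.
The state is a dict: "time_s": time; "qpos": joint angles; "qvel": joint speeds; "effort": joint torques, N m; "ee_pos": TCP position; "ee_rot": TCP orientation; "force": force on the tool from outside, world axes, zero at the start; "torque": the same for the moment, N m; "gripper_width": finger opening in mm.
Only numpy, scipy, OpenCV 4.12 (cv2) and the standard library are available. Lean on these libraries where they do the work, as an engineer would, in place of code of your own. Each camera call takes 0.05 s, during which the arm holds its last target.

TASK

Take the solid, larger steel disc from the black mat, lay it flat on the pocket-free loading end of the aluminium slab (the end nearest the robot, before the two black marks), and slide it gently along the slab, never lifting or carrying it over the part beyond the marks, until it drops fully home and lies level in the shallow round pocket. Then let go and back away; push and press only lightly on the stage (under 15 N), and leave the other things where they are.

Things in the scene. Friction and masses are not known exactly. Their poses are not given: they have to be found in the camera images.
- disc: Solid plain steel disc without a hole, 40 mm diameter, 12 mm thick, about 0.11 kg (0.09 to 0.14), the largest solid disc on the mat. Origin at the centre of its underside, z up. It slides easily: friction on the slab is under 1.5 N.
- bed: Fixed loading stage: grey bed 200 (x) by 100 mm (y), origin under its centre on the table, z up, yaw within 0.35 rad. On it lies an immovable aluminium slab, 250 x 70 mm, flat top 16 mm above the table. Side rails are 12 mm high, with two clamp screws (12 mm wide, tops at 22 mm) at x=+85, y=+-43 mm. The slab has one round pocket, 43 mm wide, 4 mm deep, on the centre line y=0.
- load_point (a point): Point on the slab's top, at x=-65, y=0 mm of the bed, in the middle of the loading end (bed's -x end, towards the robot). Lay the disc flat with its centre within 20 mm in x and y of it and let it rest 0.3 s. Black marks on the rails at bed x=-40 mm end the loading end; beyond them keep the disc's underside within 6 mm of the slab's top.
- search_start (a point): Point on the slab's top, x=-10, y=0 mm of the bed: the nearest place where the pocket's centre can be. The slab was clamped anywhere along its travel, so the pocket's centre lies anywhere from here to search_end; no pose reports it, but it is visible from above.
- search_end (a point): Point on the slab's top, x=+50, y=0 mm of the bed: the farthest place where the pocket's centre can be. Pushed loosely along the centre line, the disc tips and falls into the pocket by its own weight, then stops against the far wall, where the push rises sharply. Seated, it stands 8 mm above the slab's top.
- mat: Black rubber mat fixed to the table, 160 mm (x) by 150 mm (y) by 6 mm thick, origin at the centre of its underside. The disc and two other steel parts lie flat on it, with 25 mm or more between them.
- spacer: Steel ring on the mat, 40 mm diameter, 22 mm hole, 10 mm thick; origin at the centre of its underside. To be left alone.
- small_disc: Small solid steel disc on the mat, 27 mm diameter, 10 mm thick; origin at the centre of its underside. To be left alone.
- reagent: Amber bottle, 64 mm diameter, 150 mm tall, at the far side; origin at the centre of its underside. To be left alone.
- beaker: Clear cup, 70 mm diameter, 85 mm tall, at the left; origin at the centre of its underside. To be left alone.
- brush: Brush lying at the far side, handle to its -x, some 0.2 m long; origin under its middle. To be left alone.
- timer: White bench timer, 30 x 75 x 90 mm, at the right; origin at the centre of its underside. To be left alone.
- cassettes: Stack of four plastic cassettes, 40 x 28 x 26 mm, at the left; origin at the centre of its underside. To be left alone.
Things that resemble listed ones, but are neither listed nor needed, are in the scene too. What is shaped like the disc but brown, green or red is not meant.

How it is judged (in metres and radians):
On the way:
1. the disc lies flat on the slab's loading end (x of disc in the frame of bed between -0.095 and -0.042 m and y of disc in the frame of bed between -0.025 and 0.025 m and z of disc in the frame of bed between 0.0145 and 0.0175 m and angle between disc's own z axis and vertical below 0.05 rad and contact force between disc and bed above 0.1 N), for 0.2 s.
At the end, for the whole second after the job is handed in: The disc lies level (within 0.05 rad) and at rest at the bottom of the slab's pocket (underside no more than 1.5 mm above the pocket's floor, i.e. under 13.5 mm above the table), within 6 mm of the bed's centre line, and released (z of disc in the frame of bed between 0.01 and 0.0135 m and x of disc in the frame of bed between -0.016 and 0.056 m and y of disc in the frame of bed between -0.006 and 0.006 m and angle between disc's own z axis and vertical below 0.05 rad and linear speed of disc below 0.01 m/s and contact force between disc and the fingers below 0.1 N); the robot touches nothing.
It fails at once if the disc is lifted or carried (underside more than 6 mm above the slab's top) over the part of the stage beyond the marks (x of disc in the frame of bed between -0.035 and 0.16 m and y of disc in the frame of bed between -0.05 and 0.05 m and z of disc in the frame of bed above 0.022 m).
It fails at once if the disc is pushed or pressed against the stage, or the fingers or arm against the stage, with more than 15 N (contact force between any of disc, the arm, the fingers and bed above 15 N).
It fails at once if another thing is moved by more than 25 mm (distance of any of spacer, small_disc, reagent, beaker, brush, timer, cassettes from where it was at the start of the episode above 0.025 m).
It also fails if it takes over 58 s, if anything falls off the work surface, if the arm or the gripper's body presses on something with over 40 N, if the wrist force passes 120 N, or if a joint passes its speed limit or range.

## Working session

There is one attempt and no reset: what is moved stays moved. The work goes in short steps, Python scripts to look and compute and a tool call to move; the robot and the scene stay as the last step left them, time stands still between calls to the robot, and variables do not carry over. Pictures are saved under pics/ and viewed, and the job is handed in when it is done.

Besides the shell and the picture viewer there is one more tool, called after "Request:" in YAML: its name, and indented under it one key for each argument. servo_tool: Moves the arm, as the interface text tells. Its arguments: {"type":"object","properties":{"plan":{"type":"array"},"squeeze":{"type":"number"}},"required":["plan"]}

```bash
mkdir -p pics
python3 - <<'E'
from workcell import *
import cv2,pickle
s=state();print(s)
for n in ["top","scene"]:
    f=grab_frame(n);pickle.dump(f,open(f"pics/{n}0.pkl","wb"))
    cv2.imwrite(f"pics/{n}0.png",f["color"][:,:,::-1]);print(n,f["fx"],f["fy"],f["cx"],f["cy"],f["rvec"],f["tvec"])
E
```

```text
{'time_s': 0.0, 'qpos': array([-6.61759208e+01,  1.83530252e+01,  8.97066037e+01,  5.06862564e-04,
        7.20432221e+01, -1.14627467e+00]), 'qvel': array([ 0.01924553, -0.00091328, -0.0347961 , -0.0215421 ,  0.02861671,
        0.01090556]), 'effort': array([-1.15212850e-03, -4.12462771e+01, -2.31971687e+01,  7.26676080e-02,
        4.58222372e-02, -1.23278342e-04]), 'ee_pos': array([ 242.53273928, -520.79273896,  213.10506388]), 'ee_rot': array([-1.79897179e+02, -2.53932133e-03,  2.49701949e+01]), 'force': array([ 0.47094705, -0.17549095,  0.17099105]), 'torque': array([ 0.04260733, -0.05583042,  0.00441095]), 'gripper_width': 91.40784547185883}
top 402.25588118726034 402.25588118726034 279.67630878767505 208.62262568419033 [ 2.13077071 -2.15180761  0.17490156] [   6.13681726  628.52777631 1085.12011236]
scene 485.4591344414874 485.4591344414874 272.36033808420297 212.36801653772682 [ 1.8566043   1.92316457 -0.58867453] [  37.1601953  -482.15951581 1642.92194112]
```

View pics/top0.png

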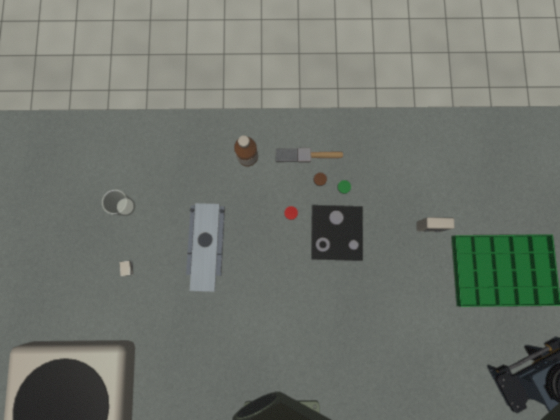

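View pics/scene0.png

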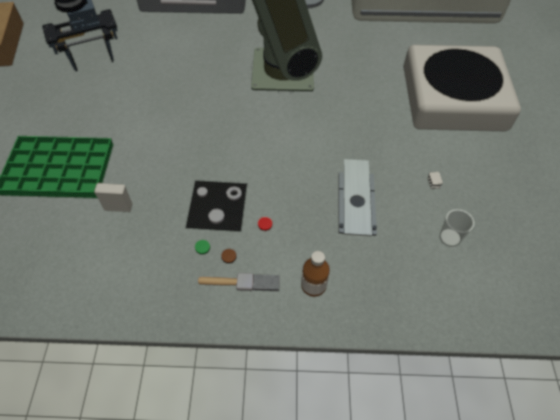

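The top view shows the mat at (337,233). On it are a solid large disc at (336,217), a ring with a hole at (322,244) and a small disc at (353,245). The solid large disc fits the description. The brown, green and red discs lie off the mat. The slab is at (205,248), with its dark pocket at (205,240). Next I'll enlarge and measure.

```bash
cat > h.py <<'E'
import numpy as np,cv2,pickle
def ray(f,uv,z):
    R=cv2.Rodrigues(np.array(f["rvec"],float))[0];t=np.array(f["tvec"],float).ravel()
    uv=np.atleast_2d(np.array(uv,float))
    d=np.c_[(uv[:,0]-f["cx"])/f["fx"],(uv[:,1]-f["cy"])/f["fy"],np.ones(len(uv))]@R
    c=-R.T@t
    return c+d*((z-c[2])/d[:,2])[:,None]
E
python3 - <<'E'
from h import *
f=pickle.load(open("pics/top0.pkl","rb"));c=f["color"]
a=cv2.resize(c[195:300,175:255],None,fx=5,fy=5,interpolation=cv2.INTER_CUBIC)
b=cv2.resize(c[195:300,300:375],None,fx=5,fy=5,interpolation=cv2.INTER_CUBIC)
cv2.imwrite("pics/crop1.png",np.hstack([a,b])[:,:,::-1])
g=cv2.cvtColor(c,cv2.COLOR_RGB2GRAY)
m=np.zeros_like(g);m[200:265,308:368]=g[200:265,308:368]>75
# keep mat interior
mat=np.zeros_like(g);mat[195:270,300:375]=(g[195:270,300:375]<45)
cs,_=cv2.findContours(mat,0,2);k=max(cs,key=cv2.contourArea);r=cv2.minAreaRect(k);print("mat",r,ray(f,r[0],6),ray(f,cv2.boxPoints(r),6))
ins=np.zeros_like(g);cv2.drawContours(ins,[cv2.convexHull(k)],-1,1,-1);ins=cv2.erode(ins,np.ones((3,3)))
for k in cv2.findContours(((g>70)&(ins>0)).astype(np.uint8),0,2)[0]:
    if cv2.contourArea(k)<20: continue
    M=cv2.moments(k);p=(M["m10"]/M["m00"],M["m01"]/M["m00"]);print(p,cv2.minAreaRect(k)[1],ray(f,p,17))
sl=np.zeros_like(g);sl[195:300,175:235]=(g[195:300,175:235]>125)
k=max(cv2.findContours(sl,0,2)[0],key=cv2.contourArea);r=cv2.minAreaRect(k);print("slab",r,ray(f,r[0],16),ray(f,cv2.boxPoints(r),16))
ins=np.zeros_like(g);cv2.drawContours(ins,[k],-1,1,-1);ins=cv2.erode(ins,np.ones((5,5)))
for k in cv2.findContours(((g<110)&(ins>0)).astype(np.uint8),0,2)[0]:
    if cv2.contourArea(k)<20: continue
    M=cv2.moments(k);p=(M["m10"]/M["m00"],M["m01"]/M["m00"]);print("pocket",p,cv2.minAreaRect(k)[1],ray(f,p,14))
E
```

```text
mat ((336.9999694824219, 232.5), (47.99999237060547, 52.99999237060547), 0.0) [[ 563.70054787 -166.14132221    6.        ]] [[ 487.96303819  -94.60774895    6.        ]
 [ 642.40514337  -98.19138714    6.        ]
 [ 641.0700691  -239.21631951    6.        ]
 [ 486.58013916 -232.72354312    6.        ]]
(353.29601990049747, 244.4402985074627) (9.0, 9.0) [[ 527.85862543 -210.112857     17.        ]]
(322.4896551724138, 244.0448275862069) (13.435027122497559, 13.435027122497559) [[ 529.86077743 -121.83597615   17.        ]]
(335.9774011299435, 217.13785310734463) (14.142135620117188, 13.435027122497559) [[ 607.26778163 -163.00378931   17.        ]]
slab ((203.8646240234375, 246.9369354248047), (24.573219299316406, 87.86450958251953), 3.1798300743103027) [[525.0175449  217.76207893  16.        ]] [[404.23328215 256.72774934  16.        ]
 [654.67997038 248.87922579  16.        ]
 [649.97938986 177.44869743  16.        ]
 [399.76041659 187.70215048  16.        ]]
pocket (204.66103603603602, 239.3761261261261) (14.0, 14.0) [[546.80667457 216.26386873  14.        ]]
```

View pics/crop1.png

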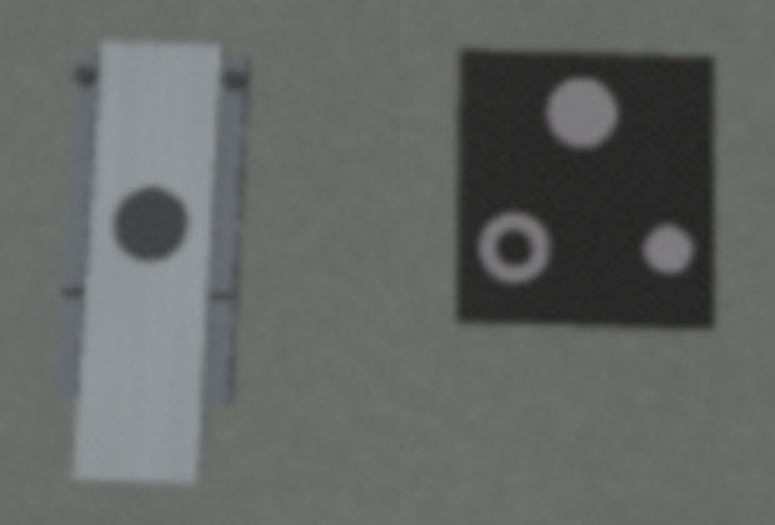

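The crop confirms it: the solid large disc is at image (336,217), the ring at (322,244) and the small disc at (353,245). The pocket sits just beyond the black marks. Now the bed frame.

Run:
```python
from h import *
f=pickle.load(open("pics/top0.pkl","rb"))
m=ray(f,[[189,253.5],[219.4,253.8]],12);s=ray(f,[[192.2,210],[222,210.8]],22);print(m,s)
mm=m.mean(0);ss=s.mean(0);d=(ss-mm)[:2];print(np.hypot(*d),np.degrees(np.arctan2(d[1],d[0])),mm[:2]+d/np.hypot(*d)*40)
for p,z in (((246,148),110),((291,213),12),((440,223),90),((115,202),85)):print(p,ray(f,p,z))
```

```text
[[506.95198669 260.64955539  12.        ]
 [505.23115739 173.66414388  12.        ]] [[631.35840694 252.38797882  22.        ]
 [628.20286035 166.3775253   22.        ]]
123.93312936665303 -3.5964201934937856 [546.01279802 214.6477231 ]
(246, 148) [[787.69357922  90.68876435 110.        ]]
(291, 213) [[621.36214309 -33.0946191   12.        ]]
(440, 223) [[ 578.5823505  -433.73695918   90.        ]]
(115, 202) [[645.56280617 450.38736436  85.        ]]
```

Request:
servo_tool:
  plan:
    - [[20,-7,0,0,0,0.03,1],[55,-19,0,0,0,0.07,1],[95,-34,0,0,0,0.11,1],[135,-48,0,0,0,0.15,1],[175,-62,0,0,0,0.19,1],[215,-76,0,0,0,0.23,1],[255,-90,0,0,0,0.27,1],[295,-104,0,0,0,0.31,1],[335,-119,0,0,0,0.34,1],[375,-133,0,0,0,0.37,1],[415,-147,0,0,0,0.4,1],[450,-159,0,0,0,0.42,1],[470,-166,0,0,0,0.436,1],[481,-170,0,0,0,0.436,1],[481,-170,0,0,0,0.436,1],[481,-170,0,0,0,0.436,1]]

```text
time_s: 1.7
ee_pos: [606.2, -164.7, 213.7]
ee_rot: [180.0, 0.1, -0.0]
force: [0.1, -0.5, 0.7]
gripper_width: 91.1
```

```bash
cat >> h.py <<'E'
from scipy.spatial.transform import Rotation as Ro
def wray(f,s,uv,z):
    T=np.array(f["tool_from_camera"]);R=Ro.from_euler('xyz',s["ee_rot"],degrees=True).as_matrix()
    uv=np.atleast_2d(np.array(uv,float))
    d=np.c_[(uv[:,0]-f["cx"])/f["fx"],(uv[:,1]-f["cy"])/f["fy"],np.ones(len(uv))]@T[:3,:3].T@R.T
    c=R@T[:3,3]+s["ee_pos"]
    return c+d*((z-c[2])/d[:,2])[:,None]
def wshot(n):
    from workcell import state,grab_frame
    s=state();f=grab_frame("wrist");pickle.dump((f,s),open(f"pics/{n}.pkl","wb"))
    cv2.imwrite(f"pics/{n}.png",f["color"][:,:,::-1]);return f,s
E
python3 - <<'E'
from h import *
f,s=wshot("w1");print(f["tool_from_camera"],f["fx"])
g=cv2.cvtColor(f["color"],cv2.COLOR_RGB2GRAY)
for k in cv2.findContours((g>75).astype(np.uint8),1,2)[0]:
    if cv2.contourArea(k)<400: continue
    (c,ax,a)=cv2.fitEllipse(k);print(c,ax,wray(f,s,c,18),cv2.contourArea(k))
E
```

```text
[[-1.05039054e-03 -9.70899735e-01 -2.39484033e-01  6.57363539e+01]
 [ 9.99999366e-01 -9.22353400e-04 -6.46712007e-04  9.99111282e-02]
 [ 4.07003603e-04 -2.39484561e-01  9.70900087e-01 -1.70361939e+02]
 [ 0.00000000e+00  0.00000000e+00  0.00000000e+00  1.00000000e+00]] 316.65849361932453
(286.8142395019531, 297.39166259765625) (66.72085571289062, 399.4214782714844) [[ 479.96963662 -174.2843432    18.        ]] 15271.5
(245.49130249023438, 259.6104431152344) (26.198888778686523, 32.65476608276367) [[ 530.98246166 -123.26833599   18.        ]] 627.5
(278.48529052734375, 200.53587341308594) (33.18712615966797, 33.49771499633789) [[ 604.62492238 -163.95976406   18.        ]] 867.0
(298.063232421875, 125.17578125) (277.220703125, 750.0812377929688) [[ 689.39688934 -185.82431398   18.        ]] 128196.0
```

View pics/w1.png

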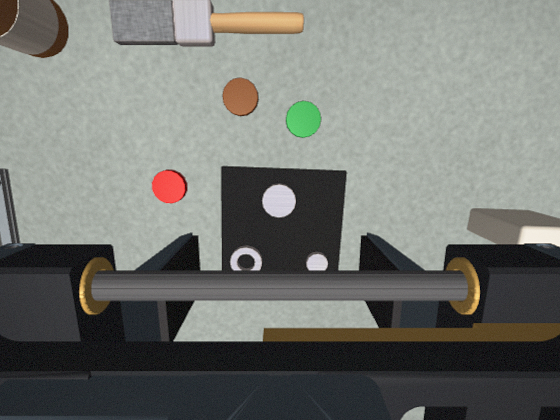

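The wrist view shows the disc at (278,200), which gives (605,-164), within 2.5 mm of the top view. Descending to grasp.

Request:
servo_tool:
  plan:
    - [[0,-0.7,40,0,0,0,1],[0,-0.7,85,0,0,0,1],[0,-0.7,130,0,0,0,1],[0,-0.7,165,0,0,0,1],[0,-0.7,185,0,0,0,1],[0,-0.7,198,0,0,0,1],[0,-0.7,203,0,0,0,1],[0,-0.7,204.5,0,0,0,1],[0,-0.7,204.5,0,0,0,0.6],[0,-0.7,204.5,0,0,0,0.3],[0,-0.7,204.5,0,0,0,0.3],[0,-0.7,204.5,0,0,0,0.3],[0,-0.7,204.5,0,0,0,0.3],[0,-0.7,204.5,0,0,0,0.3]]
  squeeze: 10

```text
time_s: 3.15
ee_pos: [607.1, -163.4, 9.6]
ee_rot: [180.0, -0.0, -0.0]
force: [-0.0, -0.2, 0.3]
gripper_width: 46.3
```

Request:
servo_tool:
  plan:
    - [[0,0,0,0,0,0,0.3],[0,0,0,0,0,0,0.3],[0,0,0,0,0,0,0.3],[0,0,0,0,0,0,0.3],[0,0,0,0,0,0,0.3]]

```text
time_s: 3.65
ee_pos: [607.0, -163.5, 9.5]
ee_rot: [180.0, -0.0, -0.0]
force: [0.4, 0.2, 0.5]
gripper_width: 39.3
```

Request:
servo_tool:
  plan:
    - [[0,0,-15,0,0,0,0.3],[0,0,-50,0,0,0,0.3],[-20,-15,-85,0,0,0,0.3],[-45,-45,-105,0,0,0,0.3],[-70,-80,-110,0,0,0.01,0.3],[-95,-118,-110,0,0,0.02,0.3],[-115,-158,-110,0,0,0.03,0.3],[-130,-200,-110,0,0,0.04,0.3],[-137,-245,-110,0,0,0.045,0.3],[-137,-288,-110,0,0,0.045,0.3],[-137,-325,-110,0,0,0.045,0.3],[-137,-355,-110,0,0,0.045,0.3],[-137,-372,-110,0,0,0.045,0.3],[-137,-380,-110,0,0,0.045,0.3],[-137,-380,-110,0,0,0.045,0.3],[-137,-380,-110,0,0,0.045,0.3]]

```text
time_s: 5.25
ee_pos: [469.8, 215.8, 119.2]
ee_rot: [179.9, 0.0, -2.6]
force: [1.0, -0.6, -1.0]
gripper_width: 39.6
```

Run:
```python
from h import *
f,s=wshot("w2");print(s["ee_pos"],s["ee_rot"],s["gripper_width"])
```

```text
[469.79636891 215.79568821 119.1776322 ] [ 1.79949140e+02  4.03473123e-02 -2.60993600e+00] 39.645239890466115
```

View pics/w2.png

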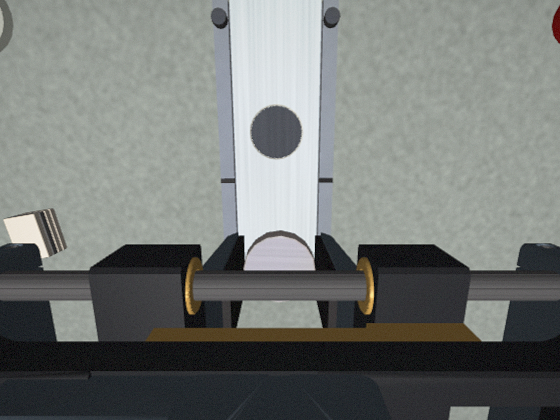

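The wrist view shows the disc held. The slab ahead has its pocket at (276,132), the marks at (228,180) and (326,180), and the screws at (220,17) and (332,17).

Run:
```python
from h import *
f,s=pickle.load(open("pics/w2.pkl","rb"))
m=wray(f,s,[[228,180.5],[326,180.5]],12)
sc=wray(f,s,[[220,15],[332.5,15]],22)
print(m,sc)
g=cv2.cvtColor(f["color"],cv2.COLOR_RGB2GRAY)
a=((g[90:175,235:320]<130)).astype(np.uint8)
k=max(cv2.findContours(a,0,2)[0],key=cv2.contourArea);c,ax,an=cv2.fitEllipse(k);c=(c[0]+235,c[1]+90)
print("pocket",c,ax,wray(f,s,c,16),wray(f,s,[(c[0]-ax[0]/2,c[1]),(c[0]+ax[0]/2,c[1])],16))
# slab edges
for r in (60,90,170,200,220):
    row=g[r].astype(int);w=np.where(row[200:345]>185)[0]+200;print(r,w.min(),w.max(),wray(f,s,[[w.min()-.5,r],[w.max()+.5,r]],16)[:,:2].round(1).tolist())
```

```text
[[504.43887987 258.9353489   12.        ]
 [500.43478931 173.19104167  12.        ]] [[629.57159067 252.67941244  22.        ]
 [625.65499437 168.37274303  22.        ]]
pocket (275.898380279541, 131.51402282714844) (49.2995719909668, 51.20917510986328) [[543.66482255 214.97117895  16.        ]] [[544.62027673 235.46548651  16.        ]
 [542.7092939  194.47527419  16.        ]]
60 232 319 [[599.7, 247.4], [596.5, 177.8]]
90 233 319 [[577.6, 248.4], [574.3, 178.2]]
170 236 317 [[513.6, 251.1], [510.3, 180.9]]
200 237 316 [[487.5, 252.3], [484.2, 182.3]]
220 238 316 [[469.5, 252.8], [466.2, 182.6]]
```

Request:
servo_tool:
  plan:
    - [[2,-1,25,0,0,0,0.3],[4,-1.5,55,0,0,0,0.3],[4,-1.5,80,0,0,0,0.3],[4,-1.5,92,0,0,0,0.3],[4,-1.5,96,0,0,0,0.3],[4,-1.5,98,0,0,0,0.3],[4,-1.5,98.5,0,0,0,0.3],[4,-1.5,98.9,0,0,0,0.3],[4,-1.5,98.9,0,0,0,0.3]]

```text
time_s: 6.2
ee_pos: [474.6, 218.1, 21.3]
ee_rot: [-180.0, -0.1, -2.6]
force: [0.4, 0.4, -0.9]
gripper_width: 39.6
```

Request:
servo_tool:
  plan:
    - [[0,0,0.2,0,0,0,0.3],[0,0,0.4,0,0,0,0.3]]

```text
time_s: 6.4
ee_pos: [474.3, 218.0, 20.4]
ee_rot: [-180.0, -0.0, -2.6]
force: [0.2, 0.4, -1.9]
gripper_width: 39.6
```

Request:
servo_tool:
  plan:
    - [[0,0,0.4,0,0,0,0.3],[0,0,0.6,0,0,0,0.3],[0,0,0.6,0,0,0,0.45],[0,0,0.6,0,0,0,0.6],[0,0,0.6,0,0,0,0.6],[0,0,0.6,0,0,0,0.6],[0,0,0.6,0,0,0,0.6],[0,0,0.6,0,0,0,0.6]]

```text
time_s: 7.2
ee_pos: [474.2, 217.9, 19.5]
ee_rot: [180.0, -0.0, -2.6]
force: [0.5, -0.1, 0.7]
gripper_width: 54.6
```

Run:
```python
from h import *
f,s=wshot("w3");print(s["ee_pos"],s["ee_rot"],s["gripper_width"],s["force"])
```

```text
[474.18056498 217.92384713  19.51953882] [ 1.79995410e+02 -2.73913361e-03 -2.59220860e+00] 54.61297442712861 [ 0.52066246 -0.08686683  0.69735511]
```

View pics/w3.png

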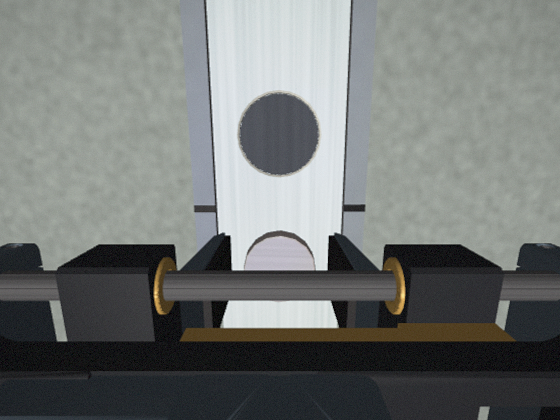

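The disc lies flat on the loading end and the jaws are clear of it. The pocket is at (279,133), straight ahead. I'll back off 50 mm, narrow the jaws to about 24 mm as a two-point cradle, and push from behind.

Request:
servo_tool:
  plan:
    - [[-10,0,0,0,0,0,0.6],[-30,0,0,0,0,0,0.6],[-45,0,0.3,0,0,0,0.6],[-50,0,0.6,0,0,0,0.6],[-50,0,0.8,0,0,0,0.45],[-50,0,0.8,0,0,0,0.27],[-50,0,0.8,0,0,0,0.27],[-50,0,0.8,0,0,0,0.27],[-50,0,0.8,0,0,0,0.27],[-50,0,0.8,0,0,0,0.27],[-50,0,0.8,0,0,0,0.27]]

```text
time_s: 8.35
ee_pos: [424.3, 220.2, 18.7]
ee_rot: [180.0, -0.0, -2.6]
force: [-0.5, -0.5, -0.0]
gripper_width: 25.0
```

Run:
```python
from h import *
f,s=wshot("w4");print(s["ee_pos"],s["ee_rot"],s["gripper_width"],s["force"])
g=cv2.cvtColor(f["color"],cv2.COLOR_RGB2GRAY)
f3,s3=pickle.load(open("pics/w3.pkl","rb"));g3=cv2.cvtColor(f3["color"],cv2.COLOR_RGB2GRAY)
k=max(cv2.findContours((g3[80:185,228:332]<140).astype(np.uint8),0,2)[0],key=cv2.contourArea);c,ax,_=cv2.fitEllipse(k);c=(c[0]+228,c[1]+80);print("pocket",c,ax,wray(f3,s3,c,16))
```

```text
[424.3156574  220.1549387   18.68936883] [ 1.79996567e+02 -2.43459656e-03 -2.59919517e+00] 25.00493588095113 [-0.54685787 -0.52150938 -0.02420202]
pocket (278.5198745727539, 133.59871292114258) (78.468505859375, 81.14303588867188) [[543.98339966 214.99633621  16.        ]]
```

View pics/w4.png

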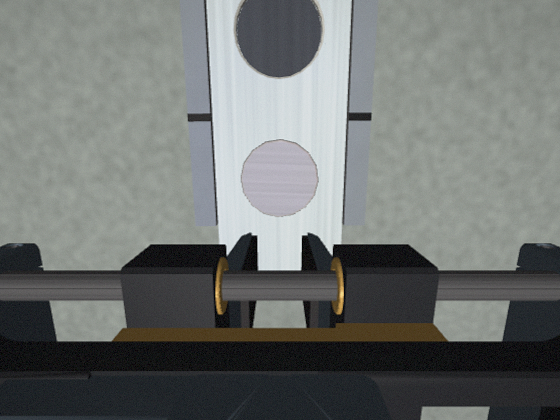

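Request:
servo_tool:
  plan:
    - [[6,0,0,0,0,0,0.27],[12,0,0,0,0,0,0.27],[15,0,0,0,0,0,0.27],[17,0,0,0,0,0,0.27],[19,0,0,0,0,0,0.27],[22,0,0,0,0,0,0.27],[26,0,0,0,0,0,0.27],[30,0,0,0,0,0,0.27],[34,0,0,0,0,0,0.27],[38,0,0,0,0,0,0.27],[42,0,0,0,0,0,0.27],[46,0,0,0,0,0,0.27],[50,0,0,0,0,0,0.27],[54,0,0,0,0,0,0.27],[58,0,0,0,0,0,0.27],[62,0,0,0,0,0,0.27],[65,0,0,0,0,0,0.27],[67,0,0,0,0,0,0.27],[68,0,0,0,0,0,0.27],[68,0,0,0,0,0,0.27]]

```text
time_s: 10.4
ee_pos: [492.3, 217.1, 18.7]
ee_rot: [180.0, -0.0, -2.6]
force: [-0.8, -0.5, -0.1]
gripper_width: 24.7
```

Run:
```python
from h import *
f,s=wshot("w5");print(s["ee_pos"],s["ee_rot"],s["gripper_width"],s["force"])
```

```text
[492.31688436 217.10991123  18.72849579] [ 1.79998006e+02 -1.64630433e-02 -2.58903912e+00] 24.746978426711674 [-0.82055874 -0.46497151 -0.11337298]
```

View pics/w5.png

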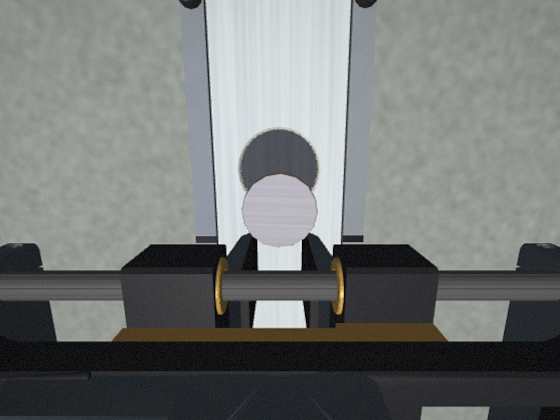

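The disc at (280,210) is nested in the cradle and covers part of the pocket at (279,165). I'll continue slowly.

Request:
servo_tool:
  plan:
    - [[1,0,0,0,0,0,0.27],[2,0,0,0,0,0,0.27],[3,0,0,0,0,0,0.27],[4,0,0,0,0,0,0.27],[5,0,0,0,0,0,0.27],[6,0,0,0,0,0,0.27],[7,0,0,0,0,0,0.27],[8,0,0,0,0,0,0.27],[9,0,0,0,0,0,0.27],[10,0,0,0,0,0,0.27],[11,0,0,0,0,0,0.27],[12,0,0,0,0,0,0.27],[13,0,0,0,0,0,0.27],[14,0,0,0,0,0,0.27],[15,0,0,0,0,0,0.27],[15.5,0,0,0,0,0,0.27],[16,0,0,0,0,0,0.27],[16.5,0,0,0,0,0,0.27],[17,0,0,0,0,0,0.27],[17,0,0,0,0,0,0.27]]

```text
time_s: 12.45
ee_pos: [509.3, 216.3, 18.7]
ee_rot: [180.0, -0.0, -2.6]
force: [-0.3, -0.4, 0.7]
gripper_width: 24.6
```

Run:
```python
from h import *
f,s=wshot("w6");print(s["ee_pos"],s["gripper_width"],s["force"])
```

```text
[509.34715281 216.34459834  18.67372847] 24.608635392526192 [-0.29314435 -0.4136915   0.69891199]
```

View pics/w6.png

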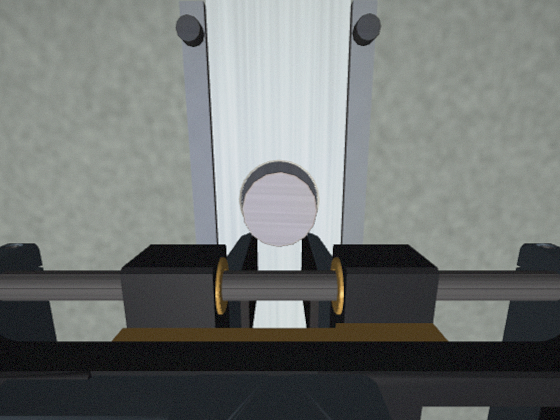

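The disc at (280,209) still stands at slab height. A dark crescent of pocket is left ahead of it. Continuing in small steps.

Request:
servo_tool:
  plan:
    - [[0.4,0,0,0,0,0,0.27],[0.8,0,0,0,0,0,0.27],[1.2,0,0,0,0,0,0.27],[1.6,0,0,0,0,0,0.27],[2,0,0,0,0,0,0.27],[2.4,0,0,0,0,0,0.27],[2.4,0,0,0,0,0,0.27]]

```text
time_s: 13.2
ee_pos: [511.6, 216.2, 18.7]
ee_rot: [180.0, -0.0, -2.6]
force: [-1.2, -0.0, 0.1]
gripper_width: 24.6
```

Run:
```python
from h import *
f,s=wshot("w7");print(s["ee_pos"],s["gripper_width"],s["force"])
```

```text
[511.64250269 216.23697661  18.71946846] 24.649865547026252 [-1.17033134 -0.02890628  0.10304398]
```

View pics/w7.png

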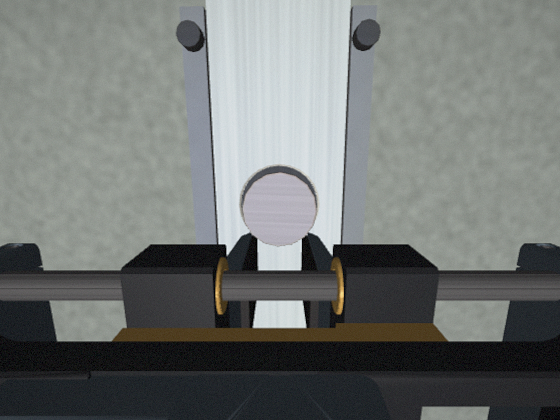

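Request:
servo_tool:
  plan:
    - [[0.3,0,0,0,0,0,0.27],[0.6,0,0,0,0,0,0.27],[0.9,0,0,0,0,0,0.27],[1.2,0,0,0,0,0,0.27],[1.5,0,0,0,0,0,0.27],[1.5,0,0,0,0,0,0.27]]

```text
time_s: 13.85
ee_pos: [513.0, 216.1, 18.7]
ee_rot: [180.0, 0.0, -2.6]
force: [-1.8, -0.8, 0.5]
gripper_width: 24.8
```

Run:
```python
from h import *
f,s=wshot("w8");print(s["ee_pos"],s["gripper_width"],s["force"])
```

```text
[512.96725497 216.13623403  18.72783299] 24.84821183464209 [-1.76228143 -0.77836341  0.51350168]
```

View pics/w8.png

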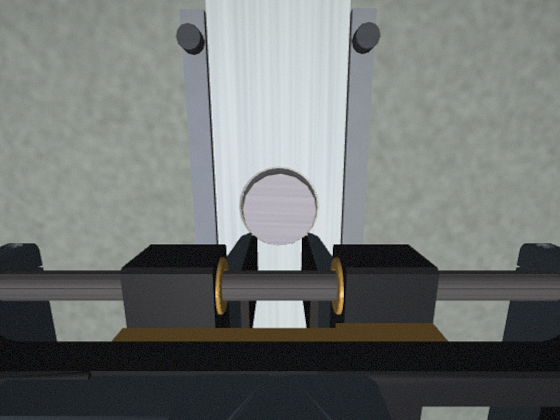

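Run:
```python
from h import *
for n in ("w4","w5","w6","w7","w8"):
    f,s=pickle.load(open(f"pics/{n}.pkl","rb"))
    def pts(us,vs):
        o=[]
        for v in vs:
            r=f["range_z"][v-1:v+2,us-15:us+16];T=np.array(f["tool_from_camera"]);R=Ro.from_euler('xyz',s["ee_rot"],degrees=True).as_matrix()
            z=np.median(r);p=np.array([(us-f["cx"])/f["fx"]*z,(v-f["cy"])/f["fy"]*z,z]);o.append(round((R@(T[:3,:3]@p+T[:3,3])+s["ee_pos"])[2],1))
        return o
    print(n,pts(280,(165,178,182,190,200,210,220,230,238)),"slab",pts(280,(100,130)))
    h=cv2.cvtColor(f["color"],cv2.COLOR_RGB2HSV);g=f["color"].astype(int)
    m=((g[:,:,0]-g[:,:,1]>4)&(g[:,:,0]>120)).astype(np.uint8);m[:,:230]=0;m[:,330:]=0;m[:130]=0;m[250:]=0
    m=cv2.morphologyEx(m,cv2.MORPH_CLOSE,np.ones((5,5)));k=max(cv2.findContours(m,0,2)[0],key=cv2.contourArea);print(cv2.fitEllipse(k))
```

```text
w4 [np.float64(27.6), np.float64(27.6), np.float64(27.6), np.float64(27.5), np.float64(27.6), np.float64(27.5), np.float64(15.6), np.float64(15.7), np.float64(15.5)] slab [np.float64(15.6), np.float64(15.7)]
((279.5942077636719, 176.70545959472656), (72.76441192626953, 74.6043930053711), 92.50127410888672)
w5 [np.float64(11.9), np.float64(27.6), np.float64(27.6), np.float64(27.5), np.float64(27.6), np.float64(27.5), np.float64(27.5), np.float64(27.6), np.float64(27.6)] slab [np.float64(15.7), np.float64(12.4)]
((280.7041320800781, 210.08938598632812), (70.3113021850586, 71.38098907470703), 75.3536605834961)
w6 [np.float64(11.8), np.float64(23.9), np.float64(24.2), np.float64(24.8), np.float64(25.6), np.float64(26.1), np.float64(27.0), np.float64(27.7), np.float64(28.2)] slab [np.float64(15.6), np.float64(15.6)]
((279.0312194824219, 207.8494110107422), (70.62498474121094, 72.7674331665039), 73.13665771484375)
w7 [np.float64(15.1), np.float64(23.8), np.float64(23.8), np.float64(24.4), np.float64(25.0), np.float64(25.5), np.float64(26.1), np.float64(26.7), np.float64(27.2)] slab [np.float64(15.5), np.float64(15.5)]
((279.53271484375, 207.84390258789062), (70.30769348144531, 72.2455825805664), 116.39336395263672)
w8 [np.float64(15.6), np.float64(23.6), np.float64(23.7), np.float64(23.5), np.float64(23.5), np.float64(23.6), np.float64(23.7), np.float64(23.8), np.float64(23.7)] slab [np.float64(15.5), np.float64(15.6)]
((279.57171630859375, 208.68959045410156), (68.7529067993164, 72.81690979003906), 91.57157897949219)
```

The depth readings show the disc tipped in w6 and w7. In w8 it is level at 23.6 mm, 8 mm above the slab, so it is seated. Backing away.

Request:
servo_tool:
  plan:
    - [[-3,0,0,0,0,0,0.27],[-12,0,0,0,0,0,0.27],[-25,0,-3,0,0,0,0.27],[-40,0,-15,0,0,0,0.27],[-45,0,-40,0,0,0,0.27],[-45,0,-70,0,0,0,0.27],[-45,0,-90,0,0,0,0.27],[-45,0,-100,0,0,0,0.27],[-45,0,-100,0,0,0,0.27],[-45,0,-100,0,0,0,0.27]]

```text
time_s: 14.9
ee_pos: [467.1, 217.9, 118.0]
ee_rot: [180.0, 0.1, -2.6]
force: [-0.4, 0.1, 0.3]
gripper_width: 25.0
```

Run:
```python
from h import *
from workcell import *
f,s=wshot("w9");print(s["ee_pos"],s["force"])
t=grab_frame("top");cv2.imwrite("pics/top9.png",t["color"][:,:,::-1])
T=np.array(f["tool_from_camera"]);R=Ro.from_euler('xyz',s["ee_rot"],degrees=True).as_matrix()
v,u=np.mgrid[0:240:1,200:360:1];z=f["range_z"][v,u];p=np.stack([(u-f["cx"])/f["fx"]*z,(v-f["cy"])/f["fy"]*z,z],-1)@T[:3,:3].T+T[:3,3];p=p@R.T+s["ee_pos"]
m=(abs(p[...,2]-24)<3)&(np.hypot(p[...,0]-544,p[...,1]-215)<24);q=p[m];A=np.c_[q[:,:2]-q[:,:2].mean(0),np.ones(len(q))];c=np.linalg.lstsq(A,q[:,2],rcond=None)[0]
print("disc",q.mean(0),np.ptp(q[:,:2],axis=0),"slope",c)
m2=(np.hypot(p[...,0]-544,p[...,1]-215)>28)&(abs(p[...,1]-215)<30)&(p[...,0]>500)&(p[...,0]<600);print("slab",np.median(p[m2][:,2]))
```

```text
[467.12566697 217.92986368 117.96341188] [-0.38481634  0.1388751   0.33950815]
disc [543.27487036 214.42600617  23.47398692] [39.06777408 38.86469711] slope [4.19075596e-04 3.33583085e-03 2.34739869e+01]
slab 15.518484909744025
```

View pics/w9.png

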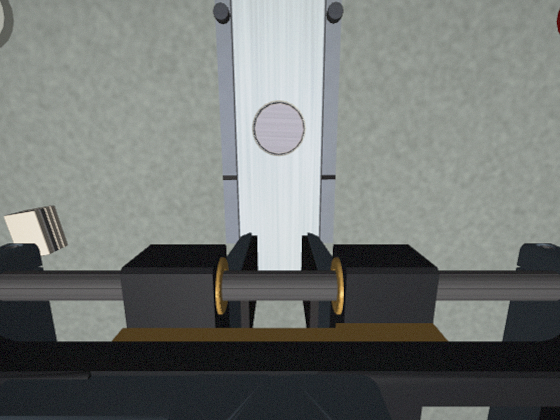

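View pics/top9.png

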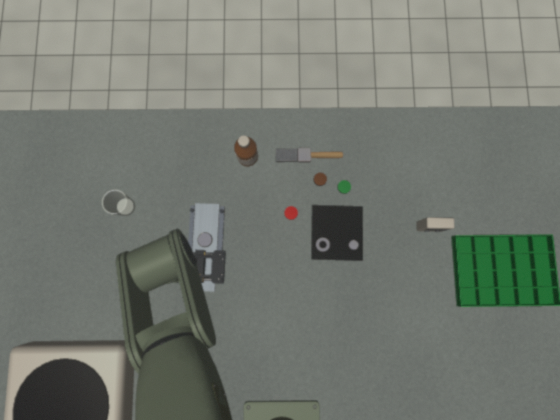

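The wrist view shows the disc at (279,128) filling the pocket. It is level, 8.0 mm above the slab, and the fingers are clear. In the top view the other things stand where they were at the start. The cassettes are hidden by the arm there, but the wrist view shows them at (35,230), unmoved. Handing in.

```bash
python3 -c "
from workcell import *
print(job_done())"
```

```text
the job is handed in; nothing more can be done
None
```

I took the solid 40 mm disc from the mat, laid it flat on the loading end and released it. I then pushed it along the centre line from behind, with the jaws narrowed to about 25 mm, until it tipped and dropped into the pocket. After backing away I handed the job in at about 15 s of robot time.

**Seating:** the disc's top stands 8.0 mm above the slab by depth, as a seated disc should. The tilt is below 0.004 rad, and the centre is within about 1 mm of the pocket's centre and the slab's centre line.

**Forces:** the push readings between moves stayed under about 2 N. I read the force only at the end of each move, so peaks in between were not seen.

**Disagreements:**
- The top and wrist cameras differed by about 2 to 5 mm, for example on the disc's start position and the black marks; I relied on the wrist camera for the slab.
- The pocket measured about 41 mm wide in the image, against 43 mm given.
- The slab's top read 15.5 mm against 16 mm.

**Other things:** none appear to have moved. The arm hid the cassettes in the last top view, but the wrist view shows them where they were.

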